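Put the sharpening plate away in its leaning rack

ROBOT

A 7-joint arm with a two-finger parallel gripper is mounted at the origin on the work surface; the furniture and walls round the work are solid. World frame = base frame: x ahead of the robot, y to its left, z up, the work surface at z = 0. Lengths are in m, angles in rad, forces in N, time in s.
With the tool pointing down it reaches from about 0.425 to 0.925 m from the base axis. Payload 6.8 kg.
Tool frame: the origin (TCP) lies at the very end of the fingers, on their centre line; the grasp point (between the pads) lies 19 mm behind it; z points along the fingers, y is the line along which they close (so a half turn about z gives the same grasp; the last joint's range is limited). The gripper opens to 88 mm and grips with 3 to 60 N. Pads are 20 mm wide; open, the fingers measure 115 mm over their backs; the gripper's body (75 mm by 178 mm) begins 61 mm behind the grasp point.
Start: joints at [-1.307, 0.477, 0.022, 1.555, -0.011, 1.109, -0.083], TCP at [0.245, 0.629, 0.223] pointing down, gripper open.
Joint ranges: [-2.96, 2.96], [-0.34, 2.1], [-1.41, 1.46], [0.24, 2.44], [-1.37, 4.51], [0.17, 1.92], [-2.96, 2.96]. Speed limits (rad/s): [2.39, 2.39, 3.14, 3.14, 3.14, 3.14, 3.14].

INTERFACE

Orientations are given as a unit quaternion [w, x, y, z].
In Python, from workcell import bot, imaging gives the robot as it stands. The module is installed in compiled form; this text tells all that it offers.
- The arm moves only by the tool send_rows, never from a script. Its argument "series" is text: rows parted by semicolons, each of 6 numbers parted by spaces: the shift along the tool's x, y, z in mm, then the turn, a rotation vector about the tool's x, y, z in rad. A call has 1 to 20 rows; each row is the pose to reach, as a shift and turn from the pose commanded when the call began, along the tool's axes at that moment; what a row does not reach only later rows make up. A row lasts 1/8 s, in which the tool goes at most 62.5 mm and 10.7 degrees, less where a joint would pass 70% of its speed; a pose out of reach is approached as far as the arm can. A call with a gripper value outside its range is refused whole. "jaw" is the opening, from 0 (shut) to 1 (fully open), set as the call begins (left out, the last holds). The fingers move at their own pace and stop on an object; the grip force is fixed at half the most. Time passes only in rows, so rows that repeat a pose let the fingers close. It gives the time, the measured TCP pose, the force, the opening and the grip force at its end, in the units of the state.
- bot.sense(): the state, without advancing time (a new reading comes with each control period).
- imaging.capture(name): name is "side" or "top" or "wrist"; returns the picture (420x560x3 uint8, red, green, blue); there is no depth.
- imaging.camera_params(name): a dict with "intrinsics" (3x3 intrinsics, pixels), "k1" (the pictures are not rectified: a ray, as slopes to the right and down, at radius r is drawn at 1 + k1 r^2 times it, then the intrinsics apply), "extrinsics" (4x4, takes a point from world to camera coordinates); the wrist camera has in their place "T_tool_cam" (4x4, takes a point from camera to tool coordinates, whose origin is the TCP and whose axes are the flange's). Camera axes: x right, y down, z forward; pixel columns grow to the right and rows downward; lengths in m; the calibration is good to about 2 mm. A picture is of the moment at which its call begins: read the wrist's pose just before it. camera_params takes no time and is no camera call.
- bot.finish_job(): hands the job in; it is judged then, once.
The state is a dict: "clock": time; "joint_positions": joint angles; "qd": joint speeds; "joint_torque": joint torques, N m; "eef_pos": TCP position; "eef_rot": TCP orientation; "wrist_force": force on the tool from outside, world axes, zero at the start; "moment": the same for the moment, N m; "opening": opening from 0.0 (shut) to 1.0 (fully open); "grasp_force": force on a finger pad.
Only numpy, scipy, OpenCV 4.12 (cv2) and the standard library are available. Lean on these libraries where they do the work, as an engineer would, in place of code of your own. Each camera call takes 0.05 s, during which the arm holds its last target. There are 200 camera calls.

TASK

Take the orange-gripped sharpening plate out of the drying stand and slide it gently, not dropping it, all the way down into the free slot of the leaning wooden rack. Then swing the red-ended keeper bar over the plates until it is fully shut. Leave the blue and green plates, the spray can and the wax tin where they are.

Things in the scene. Friction and masses are not known exactly. Their poses are not given: they have to be found in the camera images.
- orange_plate: steel plate 80 wide (x) x 9 thick (y) x 110 tall (z), about 0.28 kg, its top 46 mm a bright orange plastic grip 14 thick. Origin: middle of the lower edge; z up the plate to the grip. Starts upright in the drying stand, lower 25 mm in a loose slot (13 x 86). Alike both ways round; may go in either way.
- free_slot: grey felt strip on the floor of the rack's empty slot (nearest, middle or farthest). Origin: middle of the slot floor; z points up out of the slot, leaning 30 deg from vertical to the robot's right (rack -x); y across its width, x along its length. Slot 11.5 wide, 85 long, 55 deep, mouth bevelled 4 mm all round. A plate fully home has this same pose. Slots are 45 apart along y.
- rack: fixed timber block with three parallel slots, leaning on a plywood base board 135 x 146. Origin: on the table under the middle slot's floor, whose centre is 40 above the table; x points about to the robot's left (yaw varies), y along the row of slots, towards the robot. The leaning block is 130 along y, 108 wide and 55 deep.
- stand: fixed grey plastic drying stand, 98 (x) x 60 (y) base 12 high, slot cheeks to 37 high. Origin: on the table under its centre; its slot runs along its x.
- keeper (a joint): keeper bar's hinge angle, rad: 0 shut (steel bar across the plate tops, 3.5 mm above a home plate, arms parallel to the slots, at the stop), grows as it swings to the robot's left, up to 1.3. Starts 0.7 to 1.0. Friction hinge, about 0.2 N m: stays where left. Axis along the rack's y; 94.5 from axis to bar.
- keeper_grip (a point): middle of the red round grip on the near (rack +y) end of the keeper bar: 15 mm thick, 54 long along the rack's y, sticking out beside the rack; 34 mm from the bar's arm. Moves with the bar.
- keeper_hinge (a point): point on the hinge axis of the keeper bar, straight across from the red grip (same rack y); fixed to the rack.
- blue_plate: steel plate 80 wide (x) x 9 thick (y) x 110 tall (z), about 0.28 kg, its top 46 mm a blue plastic grip 14 thick. Origin: middle of the lower edge; z up the plate to the grip. Stands home in another slot of the rack; loose.
- green_plate: steel plate 80 wide (x) x 9 thick (y) x 110 tall (z), about 0.28 kg, its top 46 mm a green plastic grip 14 thick. Origin: middle of the lower edge; z up the plate to the grip. Stands home in another slot of the rack; loose.
- spray_can: dark green spray can with a black cap, 53 across, 196 tall, standing; origin under its centre.
- wax_tin: flat brown round tin, 70 across, 30 tall; origin under its centre.
Not all that is in view belongs to the job. Leave any pink or white look-alike of the orange_plate alone.

How it is judged:
On the way, in this order (a step that is already met when the one before it is completed fails the run):
1. the orange plate is fully down in the free slot while the keeper bar is still open (z of orange_plate in the frame of free_slot between -0.004 and 0.004 m and distance between orange_plate and free_slot below 0.008 m and angle between the z axis of orange_plate and the z axis of free_slot, either way round below 0.1 rad and angle between the y axis of orange_plate and the y axis of free_slot, either way round below 0.1 rad and value of joint keeper above 0.5 rad), for 0.2 s.
2. the keeper bar is shut over the plates (value of joint keeper below 0.08 rad), for 0.2 s.
At the end, for the whole second after the job is handed in: the orange plate rests in the free slot, within 4 mm of fully down, its lower edge within 8 mm of the slot floor's middle and within 0.1 rad of the slot's direction; the keeper bar is within 0.08 rad of shut; the plate is at rest (z of orange_plate in the frame of free_slot between -0.004 and 0.004 m and distance between orange_plate and free_slot below 0.008 m and angle between the z axis of orange_plate and the z axis of free_slot, either way round below 0.1 rad and angle between the y axis of orange_plate and the y axis of free_slot, either way round below 0.1 rad and value of joint keeper below 0.08 rad and linear speed of orange_plate below 0.02 m/s); the robot touches nothing.
It fails at once if the plate was dropped or shoved fast down the slot (over 0.35 m/s inside it) (z of orange_plate in the frame of free_slot between -0.01 and 0.045 m and distance between orange_plate and free_slot below 0.05 m and linear speed of orange_plate above 0.35 m/s).
It fails at once if the blue or the green plate was shifted more than 15 mm (distance of any of blue_plate, green_plate from where it was at the start of the episode above 0.015 m).
It fails at once if the spray can or the wax tin was shifted more than 30 mm or knocked over (distance of any of spray_can, wax_tin from where it was at the start of the episode above 0.03 m or angle between spray_can's own z axis and vertical above 0.3 rad).
It also fails if it takes over 48 s, if anything falls off the work surface, if the arm or the gripper's body presses on something with over 40 N, if the wrist force passes 120 N, or if a joint passes its speed limit or range.

## Working session

There is one attempt and no reset: what is moved stays moved. The work goes in short steps, Python scripts to look and compute and a tool call to move; the robot and the scene stay as the last step left them, time stands still between calls to the robot, and variables do not carry over. Pictures are saved under pics/ and viewed, at most 14 in all, crops included, and the job is handed in when it is done.

Besides the shell and the picture viewer there is one more tool, called after ">>>" by a JSON object that holds its "name" and its "arguments", one argument or row to a line. send_rows: Moves the arm, as the interface text tells. Its arguments: {"type":"object","properties":{"series":{"type":"string"},"jaw":{"type":"number"}},"required":["series"]}

```bash
mkdir -p pics; python3 - <<'E'
from workcell import bot, imaging
import cv2,numpy as np
s=bot.sense();print(s['clock'],s['eef_pos'],s['eef_rot'],s['opening'])
for n in ['side','top','wrist']:
    im=imaging.capture(n);cv2.imwrite(f'pics/{n}0.png',im[:,:,::-1])
    p=imaging.camera_params(n);print(n,{k:np.round(v,4).tolist() for k,v in p.items()})
a=cv2.imread('pics/side0.png');cv2.imwrite('pics/side0v.png',cv2.resize(a,(800,600),interpolation=cv2.INTER_CUBIC))
a=cv2.imread('pics/top0.png');cv2.imwrite('pics/top0v.png',cv2.resize(a,(800,600),interpolation=cv2.INTER_CUBIC))
E
```

```text
0.0 [0.24503535 0.62834659 0.22170687] [-8.76529267e-05  1.84810824e-01  9.82773720e-01 -8.75720142e-04] 0.9986823779826255
side {'intrinsics': [[474.3547, 0.0, 283.0979], [0.0, 474.3547, 203.2156], [0.0, 0.0, 1.0]], 'k1': -0.1423, 'extrinsics': [[0.9836, -0.1801, 0.0033, -0.5481], [-0.0754, -0.4284, -0.9005, 0.0577], [0.1636, 0.8855, -0.4349, 1.182], [0.0, 0.0, 0.0, 1.0]]}
top {'intrinsics': [[448.4794, 0.0, 282.5062], [0.0, 448.4794, 200.2751], [0.0, 0.0, 1.0]], 'k1': -0.0836, 'extrinsics': [[0.0044, -0.9998, 0.0179, -0.1981], [-0.9962, -0.0059, -0.0868, 0.5116], [0.0869, -0.0175, -0.9961, 0.9851], [0.0, 0.0, 0.0, 1.0]]}
wrist {'intrinsics': [[302.4076, 0.0, 278.7695], [0.0, 302.4076, 206.6363], [0.0, 0.0, 1.0]], 'k1': -0.0437, 'T_tool_cam': [[-0.0005, -0.9562, -0.2926, 0.08], [1.0, -0.0005, -0.0004, -0.0003], [0.0002, -0.2926, 0.9562, -0.1618], [0.0, 0.0, 0.0, 1.0]]}
```

View pics/side0v.png

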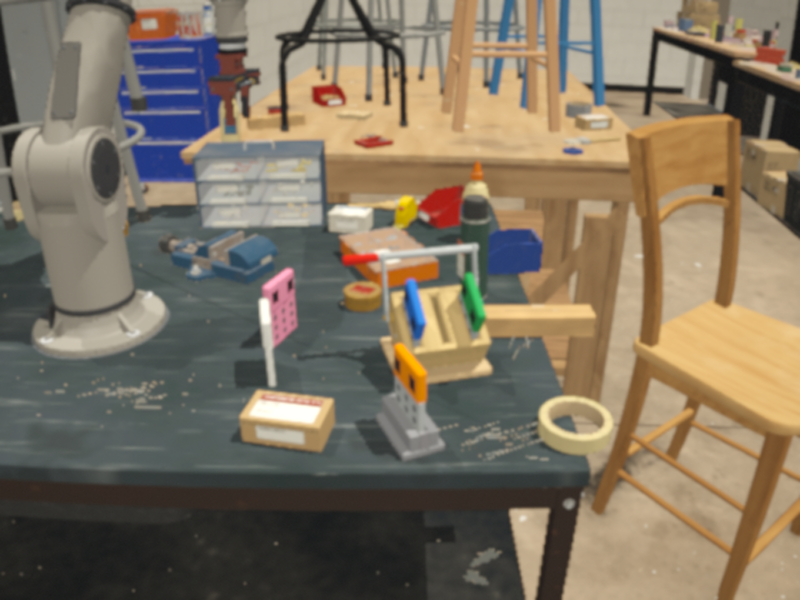

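View pics/top0v.png

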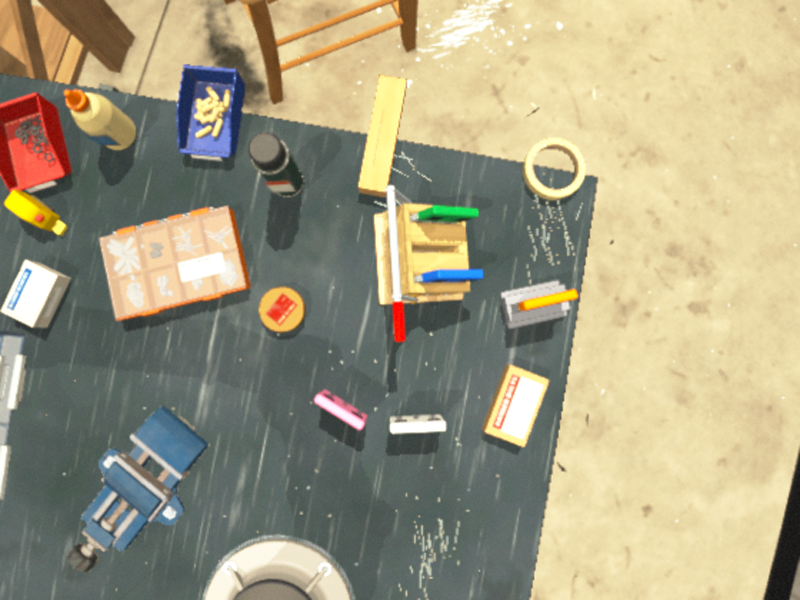

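Candidates for the orange plate (800x600 top view): orange at (548,300), pink at (340,410), white at (417,424). The orange one stands in the grey stand, which fits the description. The free slot is the middle one at (437,240), between green and blue. Next I'll write helpers and take a coarse fix from colour blobs.

```bash
cat > h.py <<'E'
import numpy as np, cv2
from scipy.spatial.transform import Rotation as R
from scipy.optimize import least_squares
def RQ(q): return R.from_quat([q[1],q[2],q[3],q[0]])
def tcp(s):
    T=np.eye(4);T[:3,:3]=RQ(s['eef_rot']).as_matrix();T[:3,3]=s['eef_pos'];return T
def cam(p,T=None):
    """K,k1,world->cam"""
    E=p['extrinsics'] if 'extrinsics' in p else np.linalg.inv(T@p['T_tool_cam'])
    return np.array(p['intrinsics']),p['k1'],np.array(E)
def proj(c,X):
    K,k,E=c; return cv2.projectPoints(np.float64(X).reshape(-1,1,3),cv2.Rodrigues(E[:3,:3])[0],E[:3,3],K,np.array([k,0,0,0.]))[0][:,0]
def ray(c,uv):
    K,k,E=c; n=cv2.undistortPoints(np.float64(uv).reshape(-1,1,2),K,np.array([k,0,0,0.]))[0,0]
    d=E[:3,:3].T@np.r_[n,1]; return -E[:3,:3].T@E[:3,3], d/np.linalg.norm(d)
def tri(cs,uvs):
    A=np.zeros((3,3));b=np.zeros(3)
    for c,u in zip(cs,uvs):
        o,d=ray(c,u);P=np.eye(3)-np.outer(d,d);A+=P;b+=P@o
    X=np.linalg.solve(A,b); return X,[np.linalg.norm(proj(c,X)[0]-u) for c,u in zip(cs,uvs)]
def onz(c,uv,z):
    o,d=ray(c,uv); return o+d*(z-o[2])/d[2]
HS=dict(orange=(8,22,200,120),blue=(102,118,180,90),green=(60,82,180,60),red=(0,3,200,120))
def mask(bgr,name):
    h=cv2.cvtColor(bgr,cv2.COLOR_BGR2HSV);a=HS[name]
    return cv2.inRange(h,(a[0],a[2],a[3]),(a[1],255,255))
def blobs(bgr,name,n=4):
    m=mask(bgr,name);k,l,st,ce=cv2.connectedComponentsWithStats(m)
    i=sorted(range(1,k),key=lambda i:-st[i,4])[:n]
    return [(st[j,4],ce[j].round(1).tolist(),st[j,:4].tolist()) for j in i]
def delta(T0,T1):
    """tool-frame shift(mm) and rotvec"""
    D=np.linalg.inv(T0)@T1; return np.r_[D[:3,3]*1000,R.from_matrix(D[:3,:3]).as_rotvec()].round(3)
E
python3 - <<'E'
from h import *
from workcell import imaging
cs={n:cam(imaging.camera_params(n)) for n in ['side','top']}
im={n:cv2.imread(f'pics/{n}0.png') for n in cs}
for c in HS:
    for n in cs: print(c,n,blobs(im[n],c,3))
E
```

```text
orange side [(np.int32(471), [287.4, 260.2], [276, 241, 22, 40]), (np.int32(282), [288.7, 191.3], [272, 185, 34, 15]), (np.int32(82), [258.0, 190.9], [249, 184, 17, 15])]
orange top [(np.int32(151), [53.6, 69.9], [46, 63, 16, 15]), (np.int32(95), [167.4, 173.0], [161, 147, 14, 54]), (np.int32(32), [28.1, 152.8], [24, 149, 8, 9])]
blue side [(np.int32(542), [111.5, 112.4], [94, 103, 40, 21]), (np.int32(525), [121.5, 87.6], [93, 81, 50, 14]), (np.int32(287), [117.4, 41.1], [95, 37, 43, 9])]
blue top [(np.int32(258), [317.3, 192.5], [296, 188, 42, 9]), (np.int32(3), [147.3, 54.0], [147, 53, 2, 3]), (np.int32(2), [142.5, 53.0], [142, 53, 2, 1])]
green side [(np.int32(7), [328.7, 207.9], [328, 206, 2, 5]), (np.int32(3), [328.0, 203.0], [328, 202, 1, 3]), (np.int32(2), [327.5, 200.0], [327, 200, 2, 1])]
green top [(np.int32(302), [314.2, 148.7], [293, 144, 42, 10])]
red side [(np.int32(469), [310.1, 143.8], [294, 131, 28, 27]), (np.int32(98), [250.2, 181.1], [240, 179, 23, 6]), (np.int32(74), [224.8, 64.9], [220, 61, 13, 12])]
red top [(np.int32(760), [28.3, 86.1], [0, 66, 49, 55]), (np.int32(245), [4.0, 114.0], [0, 93, 12, 39]), (np.int32(184), [278.8, 224.6], [275, 212, 9, 27])]
```

```bash
python3 - <<'E'
from h import *
from workcell import imaging
c=[cam(imaging.camera_params(n)) for n in ['side','top']]
P=dict(redmid=((250.2,181.1),(278.8,224.6)),or_l=((278,243),(367,213)),or_r=((297,262),(403,206)),bl_l=((286,197),(293,193)),bl_r=((296,217),(337,191)))
for k,v in P.items(): print(k,tri(c,np.float64(v)))
for u in [(350,202),(398,197),(398,224),(362,230)]: print('stand',onz(c[1],u,0.03))
for u in [(262,147),(262,213),(329,211),(329,145)]: print('rackpx',onz(c[1],u,0.06))
print('can',onz(c[1],(187,105),.19),'tin',onz(c[1],(197,217),.03))
E
```

```text
redmid (array([ 0.45193147, -0.18593516,  0.16758591]), [np.float64(0.5671718076554115), np.float64(0.6349344916974093)])
or_l (array([ 0.47959726, -0.36740946,  0.11623438]), [np.float64(0.1246355396804462), np.float64(0.11337367627488432)])
or_r (array([ 0.49706298, -0.44229501,  0.11941205]), [np.float64(1.8291379761180604), np.float64(1.5400847448640216)])
bl_l (array([ 0.52055565, -0.21487098,  0.13715364]), [np.float64(1.4514608404330833), np.float64(1.55542515825252)])
bl_r (array([ 0.52475975, -0.30366175,  0.13393302]), [np.float64(1.1898455478512253), np.float64(1.1715571587384639)])
stand [ 0.50907877 -0.34703476  0.03      ]
stand [ 0.52105363 -0.45656353  0.03      ]
stand [ 0.46002749 -0.4555139   0.03      ]
stand [ 0.44635501 -0.37358351  0.03      ]
rackpx [ 0.6264866  -0.14934761  0.06      ]
rackpx [ 0.48155836 -0.15060722  0.06      ]
rackpx [ 0.48667588 -0.29591568  0.06      ]
rackpx [ 0.63224737 -0.29671876  0.06      ]
can [ 0.68079561 -0.0082086   0.19      ] tin [ 0.47351439 -0.00491766  0.03      ]
```

```bash
cat >> h.py <<'E'
def pose(p,x,z):
    """tool pose: position, tool x and z directions"""
    z=np.array(z,float)/np.linalg.norm(z);x=np.array(x,float);x-=z*(x@z);x/=np.linalg.norm(x)
    T=np.eye(4);T[:3,:3]=np.c_[x,np.cross(z,x),z];T[:3,3]=p;return T
E
python3 - <<'E'
from h import *
from workcell import bot
T0=tcp(bot.sense())
for p in [(.5,.25,.3),(.52,-.25,.30),(.47,-.35,.32)]: print(delta(T0,pose(p,(0,1,0),(0,0,-1))))
E
```

```text
[-3.75022e+02 -2.60108e+02 -7.76870e+01 -1.00000e-03  1.00000e-03
  1.19900e+00]
[-5.75302e+02 -7.18679e+02 -7.70630e+01 -1.00000e-03  1.00000e-03
  1.19900e+00]
[-5.65050e+02 -8.30038e+02 -9.69170e+01 -1.00000e-03  1.00000e-03
  1.19900e+00]
```

>>> {"name": "send_rows", "arguments": {
  "series": "-375 -260 -78 0 0 0.6; -375 -260 -78 0 0 0.8; -375 -260 -78 0 0 1.0; -375 -260 -78 0 0 1.2; -375 -260 -78 0 0 1.2; -375 -260 -78 0 0 1.2; -375 -260 -78 0 0 1.2; -575 -719 -77 0 0 1.2; -575 -719 -77 0 0 1.2; -575 -719 -77 0 0 1.2; -575 -719 -77 0 0 1.2; -575 -719 -77 0 0 1.2; -575 -719 -77 0 0 1.2; -575 -719 -77 0 0 1.2; -575 -719 -77 0 0 1.2; -575 -719 -77 0 0 1.2; -575 -719 -77 0 0 1.2; -575 -719 -77 0 0 1.2"
}}

```text
clock: 2.4
eef_pos: [0.5199, -0.2483, 0.2993]
eef_rot: [-0.001, 0.707, 0.707, 0.0]
wrist_force: [0.2, 0.6, 0.4]
opening: 0.999
grasp_force: 0.0
```

```bash
python3 - <<'E'
from h import *
from workcell import bot,imaging
s=bot.sense();print(s['clock'],s['eef_pos'],s['joint_positions']);T=tcp(s);np.save('T1.npy',T)
im=imaging.capture('wrist')[:,:,::-1];cv2.imwrite('pics/w1.png',im);cv2.imwrite('pics/w1v.png',cv2.resize(im,(800,600),interpolation=cv2.INTER_CUBIC))
for p in [(.47,-.35,.32)]: print(delta(T,pose(p,(0,1,0),(0,0,-1))))
E
```

```text
2.4 [ 0.51989675 -0.24834184  0.29928715] [-0.24366404  0.2960815   0.73617827  1.73927263 -0.21341969  1.1889815
  0.55175913]
[-1.01609e+02 -4.99650e+01 -2.07880e+01 -1.00000e-03 -1.00000e-03
  1.00000e-03]
```

View pics/w1v.png

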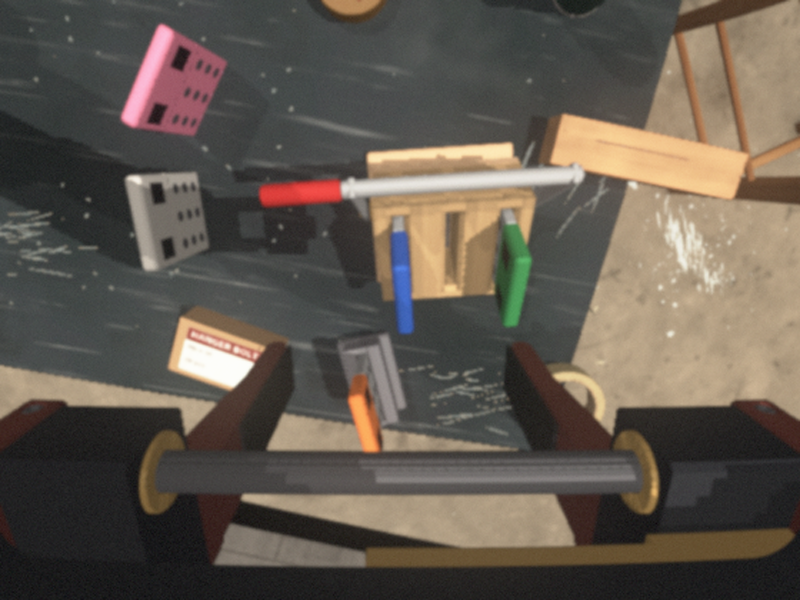

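The wrist view (800x600) shows the orange plate at (365,413) in the grey stand and the pink and white look-alikes at (175,80) and (168,220). Blue is at (402,275) and green at (514,275). The empty middle slot is at (452,250), and the red grip is at (302,192). I'll take a second wrist view.

>>> {"name": "send_rows", "arguments": {
  "series": "-100 -50 -20 0 0 0; -100 -50 -20 0 0 0; -100 -50 -20 0 0 0; -100 -50 -20 0 0 0"
}}

```text
clock: 2.95
eef_pos: [0.4705, -0.3479, 0.3194]
eef_rot: [-0.0, 0.707, 0.708, 0.001]
wrist_force: [-0.1, 0.8, 0.4]
opening: 1.0
grasp_force: 0.0
```

```bash
python3 - <<'E'
from h import *
from workcell import bot,imaging
s=bot.sense();print(s['clock'],s['eef_pos']);T=tcp(s);np.save('T2.npy',T)
im=imaging.capture('wrist')[:,:,::-1];cv2.imwrite('pics/w2.png',im);cv2.imwrite('pics/w2v.png',cv2.resize(im[40:320,100:450],(800,640)[0:1]+(600,)if 0 else (750,600),interpolation=cv2.INTER_CUBIC))
E
```

```text
2.95 [ 0.47054597 -0.34794838  0.31942021]
```

View pics/w2v.png

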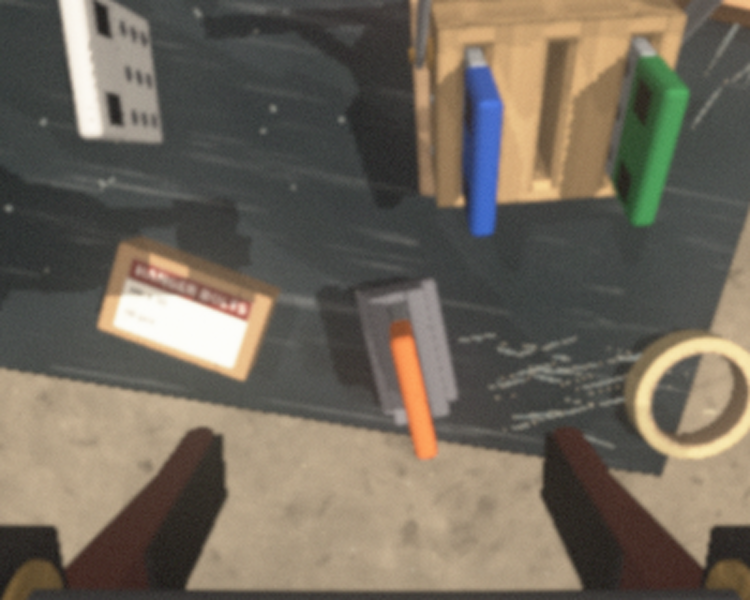

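```bash
cat > fit.py <<'E'
from h import *
from workcell import imaging
P={n:imaging.camera_params(n) for n in ['side','top','wrist']}
C={'side':cam(P['side']),'top':cam(P['top']),'w1':cam(P['wrist'],np.load('T1.npy')),'w2':cam(P['wrist'],np.load('T2.npy'))}
IM={'side':cv2.imread('pics/side0.png'),'top':cv2.imread('pics/top0.png'),'w1':cv2.imread('pics/w1.png'),'w2':cv2.imread('pics/w2.png')}
HS.update(orange=(3,25,150,60),blue=(100,125,120,40),green=(55,90,110,25),red=(0,8,150,60))
HS['red2']=(170,180,150,60)
def sup(bgr,name,seed):
    m=mask(bgr,name)
    if name=='red': m|=mask(bgr,'red2')
    m=cv2.morphologyEx(m,cv2.MORPH_CLOSE,np.ones((5,5)))   # fill the holes
    k,l,st,ce=cv2.connectedComponentsWithStats(m)
    j=min([i for i in range(1,k) if st[i,4]>60],key=lambda i:np.hypot(*(ce[i]-seed)))
    ys,xs=np.where(l==j);return np.c_[xs,ys].astype(float),st[j,:5],ce[j]
TH=np.linspace(0,2*np.pi,24,endpoint=False);D=np.c_[np.cos(TH),np.sin(TH)]
def hs(pts,pad=0): return (pts@D.T).max(0)+pad*np.abs(D).sum(1)*0+pad
BOX=np.array([[sx*40,sy*7,z] for sx in(-1,1) for sy in(-1,1) for z in(64,110)])/1000
def slotR(yaw,rx=0,ry=0): # rack yaw -> slot rotation (cols x,y,z)
    return R.from_euler('z',yaw).as_matrix()@R.from_euler('y',-30,degrees=True).as_matrix()@R.from_euler('xy',[rx,ry]).as_matrix()
E
cat > a.py <<'E'
from fit import *
seeds={'orange':{'side':(287,260),'top':(384,210),'w2':(293,222)},
'blue':{'side':(289,207),'top':(317,192),'w1':(282,195),'w2':(325,110)},'green':{'top':(314,149),'w1':(361,193),'w2':(405,105)}}
obs={}
for c in seeds:
    for n,sd in seeds[c].items():
        pts,st,ce=sup(IM[n],c,np.array(sd));obs[c,n]=hs(pts,.4);print(c,n,st,ce.round(1))
def res(T,c): # T: R,p
    return np.concatenate([ (hs(proj(C[n],BOX@T[0].T+T[1]))-obs[c,n])/(1 if n[0]=='w' else 1) for n in seeds[c]])
def fo(v): return (R.from_euler('z',v[3]).as_matrix()@R.from_euler('x',v[4]).as_matrix(), v[:3])
s=least_squares(lambda v:np.r_[res(fo(v),'orange'),v[4]*20],[.488,-.405,.012,1.75,0],loss='soft_l1')
print('orange',s.x.round(4),'rms',[(n,np.std(r).round(2),np.mean(r).round(2)) for n,r in zip(seeds['orange'],s.fun[:-1].reshape(-1,24))])
def fs(v): return (slotR(v[3],v[4]), v[:3])
sol={}
for c,g in(('blue',(.51,-.21,.04,1.5,0)),('green',(.60,-.21,.04,1.5,0))):
    s=least_squares(lambda v:np.r_[res(fs(v),c),v[4]*100,(v[2]-.04)*2000],g,loss='soft_l1');sol[c]=s.x
    print(c,s.x.round(4),'rms',[(n,np.std(r).round(2),np.mean(r).round(2)) for n,r in zip(seeds[c],s.fun[:-2].reshape(-1,24))])
d=sol['blue'][:2]-sol['green'][:2];yd=d/np.linalg.norm(d);print('spacing',np.linalg.norm(d),'yaw from row',np.arctan2(yd[0],-yd[1]) )
print('mid',(sol['blue'][:3]+sol['green'][:3])/2)
E
python3 a.py
```

```text
orange side [275 240  24  42 612] [287.1 260.3]
orange top [363 202  42  15 282] [383.7 209.6]
orange w2 [283 190  20  63 624] [292.3 221.6]
blue side [284 196  13  41 331] [289.6 215.7]
blue top [296 188  43   9 319] [317.4 192.3]
blue w1 [275 163  15  71 767] [281.2 198.9]
blue w2 [317  72  17  79 968] [325.  111.4]
green top [293 143  42  12 378] [313.5 148.9]
green w1 [352 160  20  68 668] [361.2 197.3]
green w2 [394  68  27  77 801] [407.5 107.4]
orange [ 0.4886 -0.4038  0.0124  1.7824 -0.0052] rms [('side', np.float64(0.8), np.float64(1.02)), ('top', np.float64(0.58), np.float64(0.84)), ('w2', np.float64(0.8), np.float64(2.67))]
blue [ 0.5208 -0.2222  0.0373  1.6475 -0.013 ] rms [('side', np.float64(1.67), np.float64(2.03)), ('top', np.float64(0.72), np.float64(1.1)), ('w1', np.float64(0.79), np.float64(2.36)), ('w2', np.float64(0.88), np.float64(2.41))]
green [ 0.6143 -0.2162  0.028   1.6539 -0.0176] rms [('top', np.float64(1.14), np.float64(0.99)), ('w1', np.float64(2.78), np.float64(3.66)), ('w2', np.float64(2.78), np.float64(3.19))]
spacing 0.09371889921457605 yaw from row -1.5070093698215818
mid [ 0.56754098 -0.21919805  0.03265329]
```

```bash
cat >> a.py <<'E'
np.save('sol.npy',np.array([sol['blue'],sol['green']]))
if __name__=='__main__':
    s2=least_squares(lambda v:np.r_[res(fo(v),'orange'),v[4]*20],[.488,-.405,.012,1.75,0],loss='soft_l1').x
    Z=4;tiles=[]
    for n,(x0,y0) in {'w1':(240,120),'w2':(300,40)}.items():
        t=cv2.resize(IM[n][y0:y0+150,x0:x0+150],None,fx=Z,fy=Z,interpolation=cv2.INTER_CUBIC)[:600,:400 if 0 else 600]
        for c in('blue','green'):
            T=fs(sol[c]);q=proj(C[n],BOX@T[0].T+T[1]);h=cv2.convexHull(((q-[x0,y0]+.5)*Z).astype(np.int32));cv2.polylines(t,[h],True,(0,255,255),1)
        tiles.append(cv2.resize(t,(400,400)))
    x0,y0=240,150;t=cv2.resize(IM['w2'][y0:y0+120,x0:x0+120],(400,400),interpolation=cv2.INTER_CUBIC)
    T=fo(s2);q=proj(C['w2'],BOX@T[0].T+T[1]);h=cv2.convexHull(((q-[x0,y0]+.5)*400/120).astype(np.int32));cv2.polylines(t,[h],True,(255,255,0),1)
    cv2.imwrite('pics/ov1.png',cv2.resize(np.hstack([tiles[0],tiles[1]]),(800,400)));cv2.imwrite('pics/ov2.png',t)
    cv2.imwrite('pics/ov.png',np.hstack([cv2.resize(tiles[0],(400,400)),t]))
E
python3 a.py >/dev/null
```

```text
(no output)
```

View pics/ov.png

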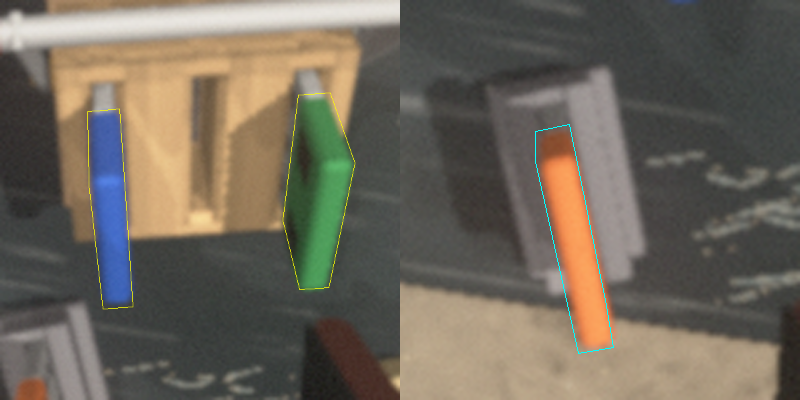

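```bash
cat > b.py <<'E'
import io,contextlib
with contextlib.redirect_stdout(io.StringIO()): from a import *
def plates(v): # x,y,yaw, rollb,rollg
    S=slotR(v[2]);yd=S[:,1];o=np.r_[v[:2],.04]
    return {'blue':(slotR(v[2],v[3]),o+.045*yd),'green':(slotR(v[2],v[4]),o-.045*yd)}
PAD=1.0
def fr(v):
    p=plates(v);return np.r_[res(p['blue'],'blue')-PAD,res(p['green'],'green')-PAD,v[3:5]*60]
s=least_squares(fr,[.565,-.219,1.64,0,0],loss='soft_l1',f_scale=.7);v=s.x
print('rack',v.round(4));r=s.fun[:-2].reshape(-1,24)
print(np.c_[r.mean(1),r.std(1)].round(2).tolist())
np.save('rack.npy',v)
S=slotR(v[2]);o=np.r_[v[:2],.04]
def rect(a,b,z,y0=0): return np.array([[sx*a,y0+sy*b,z] for sx,sy in((-1,-1),(1,-1),(1,1),(-1,1))])/1000@S.T+o
tiles=[]
for n,(x0,y0) in {'w1':(235,95),'w2':(290,20)}.items():
    W=150;f=400/W
    t=cv2.resize(IM[n][y0:y0+W,x0:x0+W],(400,400),interpolation=cv2.INTER_CUBIC)
    dr=lambda X,c:cv2.polylines(t,[((proj(C[n],X)-[x0,y0]+.5)*f).astype(np.int32)],True,c,1)
    dr(rect(54,65,55),(255,0,255));dr(rect(42.5,5.75,51),(0,0,255));dr(rect(46.5,9.75,55),(0,0,255));dr(rect(42.5,5.75,0),(255,255,0))
    for c,T in plates(v).items(): dr(cv2.convexHull(np.float32(proj(C[n],BOX@T[0].T+T[1])))[:,0] if 0 else (BOX@T[0].T+T[1])[[1,3,7,5]],(0,255,255))
    tiles.append(t)
cv2.imwrite('pics/ovr.png',np.hstack(tiles))
E
python3 b.py
```

```text
rack [ 0.5647 -0.2184  1.6492 -0.0065 -0.0083]
[[1.06, 0.97], [0.15, 0.71], [1.57, 0.87], [1.66, 0.8], [0.22, 0.7], [3.57, 2.45], [3.35, 2.41]]
```

View pics/ovr.png

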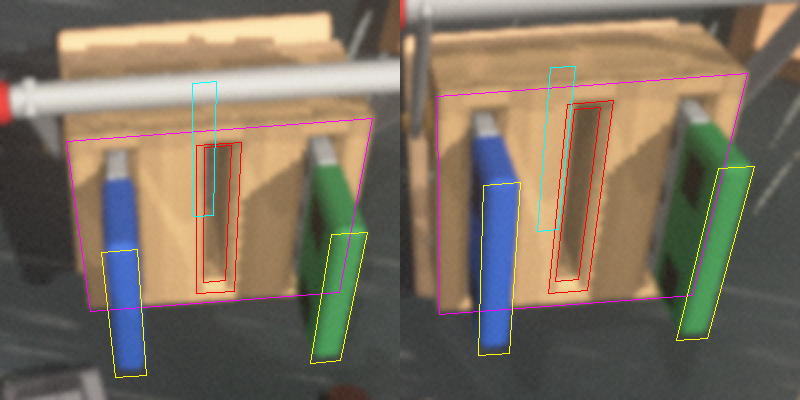

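```bash
python3 - <<'E'
from h import *
from fit import slotR
from workcell import bot
T0=tcp(bot.sense());v=np.load('rack.npy');v[2]=1.63
S=slotR(v[2]);o=np.r_[v[:2],.04]
T=pose(o+S@[-.03,0,.17],S[:,0],-S[:,2]);print(T.round(3));print(delta(T0,T))
E
```

```text
[[-0.051  0.998 -0.03   0.571]
 [ 0.865  0.059  0.499 -0.329]
 [ 0.5    0.    -0.866  0.172]
 [ 0.     0.     0.     1.   ]]
[ 1.78490e+01  1.00451e+02  1.46991e+02  1.50000e-02  5.22000e-01
 -5.50000e-02]
```

>>> {"name": "send_rows", "arguments": {
  "series": "6 35 40 0.005 0.18 -0.02; 12 70 80 0.01 0.35 -0.04; 18 100 120 0.015 0.522 -0.055; 18 100 147 0.015 0.522 -0.055; 18 100 147 0.015 0.522 -0.055; 18 100 147 0.015 0.522 -0.055"
}}

```text
clock: 3.75
eef_pos: [0.5707, -0.3309, 0.1745]
eef_rot: [-0.187, 0.663, 0.703, 0.177]
wrist_force: [-0.4, -0.9, 0.9]
opening: 0.998
grasp_force: 0.0
```

```bash
python3 - <<'E'
from h import *
from workcell import bot,imaging
s=bot.sense();print(s['clock'],s['eef_pos'],np.round(s['joint_positions'],2));T=tcp(s);np.save('T3.npy',T)
im=imaging.capture('wrist')[:,:,::-1];cv2.imwrite('pics/w3.png',im);cv2.imwrite('pics/w3v.png',cv2.resize(im[60:285,130:430],(800,600),interpolation=cv2.INTER_CUBIC))
E
```

```text
3.75 [ 0.57072199 -0.33094759  0.17446917] [ 0.3   0.77  0.55  1.41 -0.71  1.53  1.06]
```

View pics/w3v.png

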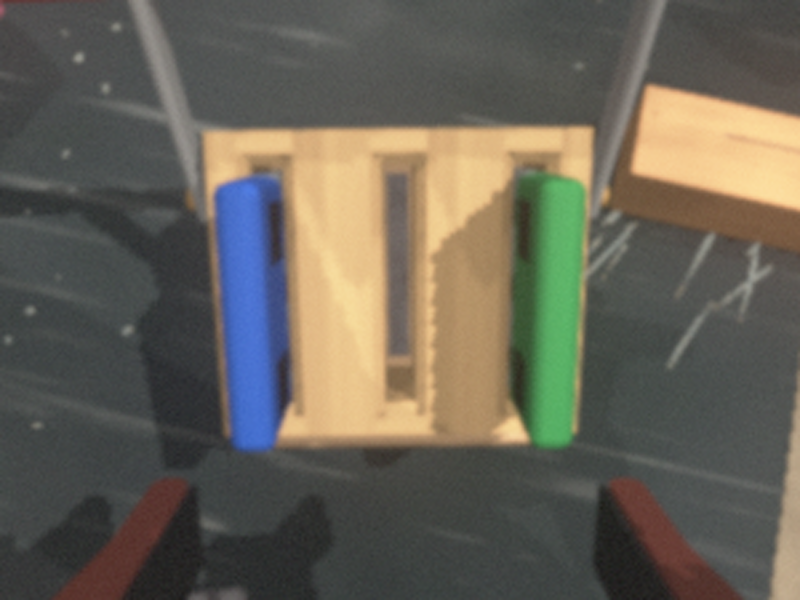

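```bash
cat > r3.py <<'E'
from fit import *
C['w3']=cam(P['wrist'],np.load('T3.npy'))
V=np.array([(203,130),(593,126),(227,445),(577,441),(373,152),(425,152),(380,415),(426,415)],float)
U=(V+.5)/(8/3)-.5+[130,60]
# slot frame: image up=+x, right = -y(far)
M=np.array([(54,65,55),(54,-65,55),(-54,65,55),(-54,-65,55),(46.5,9.75,55),(46.5,-9.75,55),(-46.5,9.75,55),(-46.5,-9.75,55)])/1000
f=lambda v:(proj(C['w3'],M@slotR(v[3]).T+v[:3])-U).ravel()
for fix in(0,1):
    s=least_squares(lambda v:np.r_[f(v),fix*(v[2]-.04)*1e4],[.565,-.218,.04,1.64],loss='soft_l1')
    print(s.x.round(4),s.fun[:16].reshape(-1,2).round(1).tolist())
v=s.x
for n,d in(('blue',1),('green',-1)):
    X=np.array([[40,d*45,110],[-40,d*45,110]])/1000@slotR(v[3]).T+v[:3]
    print(n,((proj(C['w3'],X)-[130,60]+.5)*8/3-.5).round(0).tolist())
print('floor',((proj(C['w3'],np.array([[42.5,5.75,0],[42.5,-5.75,0],[-42.5,5.75,0],[-42.5,-5.75,0]])/1000@slotR(v[3]).T+v[:3])-[130,60]+.5)*8/3-.5).round(0).tolist())
np.save('slot.npy',v)
E
python3 r3.py
```

```text
[ 0.5654 -0.2178  0.0407  1.6427] [[-0.2, 0.7], [0.5, 0.3], [-0.3, -2.6], [0.3, -3.1], [-1.3, 0.2], [1.2, -0.1], [-1.8, 0.6], [1.0, 0.3]]
[ 0.5654 -0.2175  0.04    1.6429] [[-0.0, 0.8], [0.3, 0.4], [-0.2, -2.8], [0.1, -3.3], [-1.2, 0.3], [1.1, -0.0], [-1.7, 0.5], [0.9, 0.2]]
blue [[235.0, 182.0], [254.0, 457.0]]
green [[567.0, 177.0], [554.0, 452.0]]
floor [[383.0, 161.0], [412.0, 161.0], [387.0, 366.0], [413.0, 366.0]]
```

```bash
cat > g.py <<'E'
from h import *
from workcell import bot
T0=tcp(bot.sense());yw=1.782;x=(np.cos(yw),np.sin(yw),0)
for z in(.26,.20,.078): print(delta(T0,pose((.4886,-.4038,z),x,(0,0,-1))))
E
python3 g.py
```

```text
[-1.6418e+01 -8.5952e+01 -1.0745e+02  4.3000e-02 -5.1900e-01 -1.5000e-01]
[-4.6249e+01 -8.6114e+01 -5.5391e+01  4.3000e-02 -5.1900e-01 -1.5000e-01]
[-1.06906e+02 -8.64440e+01  5.04610e+01  4.30000e-02 -5.19000e-01
 -1.50000e-01]
```

>>> {"name": "send_rows", "arguments": {
  "series": "-5 -20 -50 0.01 -0.15 -0.05; -16 -60 -105 0.03 -0.33 -0.1; -16 -86 -107 0.043 -0.519 -0.15; -46 -86 -55 0.043 -0.519 -0.15; -46 -86 -55 0.043 -0.519 -0.15; -46 -86 -55 0.043 -0.519 -0.15; -46 -86 -55 0.043 -0.519 -0.15",
  "jaw": 1
}}

```text
clock: 4.68
eef_pos: [0.4882, -0.4055, 0.1994]
eef_rot: [-0.0, 0.63, 0.777, -0.0]
wrist_force: [0.3, 0.3, -0.0]
opening: 1.005
grasp_force: 0.0
```

```bash
python3 g.py; python3 - <<'E'
from h import *
from workcell import bot,imaging
s=bot.sense();print(s['clock'],s['eef_pos'],np.round(s['joint_positions'],2));T=tcp(s)
im=imaging.capture('wrist')[:,:,::-1];cv2.imwrite('pics/w4.png',im)
print(blobs(im,'orange',2))
c=cam(imaging.camera_params('wrist'),T)
yw=1.782;Rr=R.from_euler('z',yw).as_matrix()
B=np.array([[sx*40,sy*7,110] for sx,sy in((-1,-1),(1,-1),(1,1),(-1,1))])/1000@Rr.T+[.4886,-.4038,.0124]
q=proj(c,B);print(q.round(1))
cv2.polylines(im:=im.copy(),[q.astype(np.int32)],True,(255,255,0),1);x0,y0=180,140
cv2.imwrite('pics/w4v.png',cv2.resize(im[y0:y0+180,x0:x0+240],(800,600),interpolation=cv2.INTER_CUBIC))
E
```

```text
[ 1.5570e+00  6.2900e-01 -6.0606e+01 -1.0000e-03 -0.0000e+00 -3.0000e-03]
[ 1.553e+00  6.980e-01 -6.060e-01 -1.000e-03 -0.000e+00 -3.000e-03]
[ 1.54600e+00  8.39000e-01  1.21394e+02 -1.00000e-03 -0.00000e+00
 -3.00000e-03]
4.675 [ 0.48823803 -0.40546446  0.19939486] [ 0.09  0.52  0.72  1.72 -0.38  1.05  1.14]
[]
[[287.6 256.4]
 [288.1 164.8]
 [270.5 164.8]
 [271.5 256.4]]
```

View pics/w4v.png

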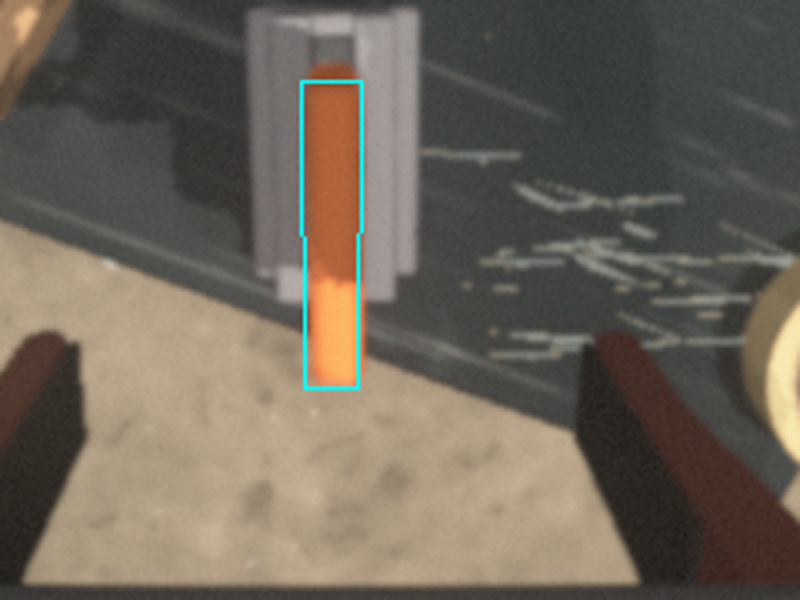

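The crop confirms the orange grip at wrist pixels (271–288, 165–256), with the model outline within about 1 mm. I'll descend and grip.

>>> {"name": "send_rows", "arguments": {
  "series": "1.5 1 50 0 0 -0.003; 1.5 1 95 0 0 -0.003; 1.5 1 121 0 0 -0.003; 1.5 1 121 0 0 -0.003; 1.5 1 121 0 0 -0.003"
}}

```text
clock: 5.35
eef_pos: [0.4884, -0.4032, 0.0779]
eef_rot: [-0.001, 0.628, 0.778, -0.0]
wrist_force: [0.2, -0.7, 0.2]
opening: 0.998
grasp_force: 0.0
```

>>> {"name": "send_rows", "arguments": {
  "series": "0 0 0 0 0 0; 0 0 0 0 0 0; 0 0 0 0 0 0; 0 0 0 0 0 0; 0 0 0 0 0 0; 0 0 0 0 0 0; 0 0 0 0 0 0; 0 0 0 0 0 0",
  "jaw": 0
}}

```text
clock: 6.35
eef_pos: [0.4877, -0.402, 0.0764]
eef_rot: [-0.002, 0.628, 0.778, -0.0]
wrist_force: [-0.3, -0.4, -0.2]
opening: 0.155
grasp_force: 30.0
```

>>> {"name": "send_rows", "arguments": {
  "series": "0 0 -10 0 0 0; 0 0 -25 0 0 0; 0 0 -50 0 0 0; 0 0 -80 0 0 0; 0 0 -110 0 0 0; 0 0 -110 0 0 0"
}}

```text
clock: 7.1
eef_pos: [0.4891, -0.4036, 0.1893]
eef_rot: [0.001, 0.628, 0.778, -0.0]
wrist_force: [0.1, 0.4, -2.4]
opening: 0.158
grasp_force: 30.0
```

```bash
cat > ih.py <<'E'
# in-hand view: picture, TCP-frame outline of the plate
from fit import *
from workcell import bot
import sys
s=bot.sense();T=tcp(s);print(s['clock'],s['eef_pos'],s['opening'],s['grasp_force'])
ims={}
for n in('wrist','side','top'):
    ims[n]=imaging.capture(n)[:,:,::-1].copy();cv2.imwrite(f'pics/h_{n}.png',ims[n])
E
python3 ih.py; python3 - <<'E'
import cv2,numpy as np
w=cv2.imread('pics/h_wrist.png')[160:360,160:400];s=cv2.imread('pics/h_side.png')[120:320,200:400]
cv2.imwrite('pics/hv.png',np.hstack([cv2.resize(w,(430,358),interpolation=2),cv2.resize(s,(358,358),interpolation=2)]))
E
```

```text
7.1 [ 0.4891427  -0.40355663  0.18934627] 0.15782636578040554 29.999091625213623
```

View pics/hv.png

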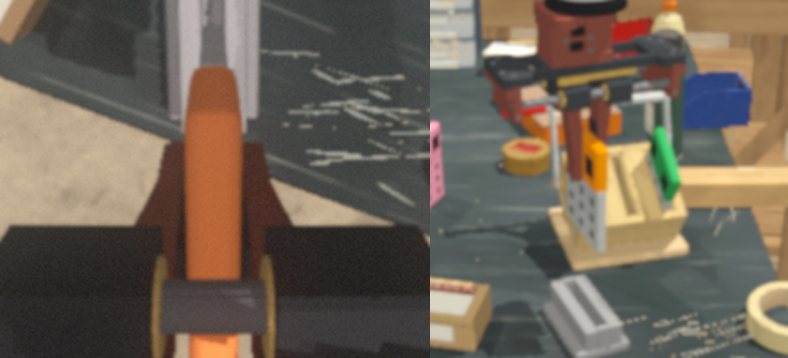

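```bash
python3 - <<'E'
from fit import *
c=cam(P['wrist'],np.eye(4))
k=240/430
U=np.array([(186,112),(241,112),(192,68),(237,68)])*k+160
def f(v):
    dx,dy,zo,rot=v
    X=np.array([(40,-7,110),(40,7,110),(40,-7,64),(40,7,64)])/1000
    Rm=R.from_euler('y',rot).as_matrix()@np.diag([1,-1,-1.])
    return (proj(c,X@Rm.T+[dx,dy,zo])-U).ravel()
# note: tool y ~ right in image; order of y signs handled by flip
def g(v):
    r=f(v).reshape(-1,2); return r
X=least_squares(lambda v:np.r_[f([v[0],v[1],v[2],0])],[0,0,.065]);print(X.x.round(4),X.fun.reshape(-1,2).round(1).tolist())
def f2(v):
    q=f([v[0],v[1],v[2],0]).reshape(-1,2);return q
im=cv2.imread('pics/h_wrist.png');h=cv2.cvtColor(im,cv2.COLOR_BGR2HSV)
print('col 280 rows 190-240 bgr');print([(r,im[r,276:284].mean(0).astype(int).tolist()) for r in range(190,236,2)])
E
```

```text
[-68843.6689    458.0146 215717.5884] [[15.6, -12.3], [-15.1, -12.3], [12.3, 12.3], [-12.8, 12.3]]
col 280 rows 190-240 bgr
[(190, [99, 103, 106]), (192, [100, 103, 107]), (194, [100, 104, 109]), (196, [94, 107, 130]), (198, [57, 86, 143]), (200, [52, 83, 144]), (202, [51, 83, 144]), (204, [51, 83, 145]), (206, [53, 84, 146]), (208, [51, 83, 146]), (210, [53, 85, 147]), (212, [51, 83, 146]), (214, [51, 83, 147]), (216, [51, 84, 147]), (218, [51, 84, 148]), (220, [52, 85, 152]), (222, [55, 91, 164]), (224, [58, 98, 178]), (226, [59, 101, 183]), (228, [59, 101, 184]), (230, [60, 103, 186]), (232, [60, 104, 187]), (234, [61, 104, 187])]
```

```bash
python3 - <<'E'
from fit import *
c=cam(P['wrist'],np.eye(4));k=240/430
U=np.array([(186,112),(241,112),(192,66),(237,66)])*k+160
def f(v): return (proj(c,np.array([(.04+v[0],v[1]+s*.007,v[2]-h) for h in(.110,.064) for s in(-1,1)]))-U).ravel()
X=least_squares(f,[0,0,.065]);print(X.x.round(4),X.fun.reshape(-1,2).round(1).tolist())
E
```

```text
[-0.0074  0.0006  0.0776] [[0.3, 0.3], [0.3, 0.3], [0.5, -0.4], [-1.3, -0.4]]
```

```bash
python3 - <<'E'
from fit import *
c=cam(P['wrist'],np.eye(4))
for zo in(.062,.065,.068,.072):
    X=least_squares(lambda v:proj(c,[(.04+v[0],0,zo-.064)])[0,1]-196.7,[0.]);
    print(zo,X.x, 'top row',proj(c,[(.04+X.x[0],0,zo-.110)])[0,1])
E
```

```text
0.062 [-0.00328036] top row 226.61354574214863
0.065 [-0.00409187] top row 225.86803527749103
0.068 [-0.00490338] top row 225.15876665115562
0.072 [-0.00598539] top row 224.2650286088536
```

```bash
cat > ins.py <<'E'
from h import *
from fit import slotR
from workcell import bot
v=np.array([.5653,-.2177,.04,1.643]);S=slotR(v[3]);o=v[:3]
T0=tcp(bot.sense());D=np.linalg.inv(pose(o,S[:,0],-S[:,2]))@T0
print('tcp in slot axes (x,-y,-z) mm',(D[:3,3]*1000).round(1),'rot',R.from_matrix(D[:3,:3]).as_rotvec().round(3))
import sys
for z in map(float,sys.argv[1:]): print(z,delta(T0,pose(o+S@[.003,0,z],S[:,0],-S[:,2])))
E
python3 ins.py .26 .145 
```

```text
tcp in slot axes (x,-y,-z) mm [ -81.2  -90.7 -214.7] rot [ 0.041 -0.519 -0.136]
0.26 [ 3.7368e+01  9.6540e+01 -8.1503e+01 -4.1000e-02  5.1900e-01  1.3600e-01]
0.145 [ 9.3924e+01  1.0497e+02  1.8273e+01 -4.1000e-02  5.1900e-01  1.3600e-01]
```

>>> {"name": "send_rows", "arguments": {
  "series": "0 0 -40 0 0.1 0; 10 10 -81 -0.01 0.25 0.04; 25 50 -81 -0.03 0.4 0.09; 37 96 -81 -0.041 0.519 0.136; 37 96 -81 -0.041 0.519 0.136; 37 96 -81 -0.041 0.519 0.136; 37 96 -81 -0.041 0.519 0.136"
}}

```text
clock: 8.12
eef_pos: [0.5734, -0.3465, 0.2675]
eef_rot: [-0.188, 0.658, 0.707, 0.176]
wrist_force: [0.1, -0.1, -2.5]
opening: 0.16
grasp_force: 30.0
```

```bash
python3 ins.py .26 .145 .115;  python3 ih.py
```

```text
tcp in slot axes (x,-y,-z) mm [   2.    -1.2 -261.6] rot [-0.002 -0.003  0.   ]
0.26 [ 1.034  1.183  1.552  0.002  0.003 -0.   ]
0.145 [ 1.33100e+00  9.97000e-01  1.16552e+02  2.00000e-03  3.00000e-03
 -0.00000e+00]
0.115 [ 1.40800e+00  9.48000e-01  1.46551e+02  2.00000e-03  3.00000e-03
 -0.00000e+00]
8.125 [ 0.57342832 -0.34651954  0.26749651] 0.15988895203067008 29.99919354915619
```

>>> {"name": "send_rows", "arguments": {
  "series": "1 1 30 0 0.003 0; 1 1 65 0 0.003 0; 1 1 95 0 0.003 0; 1 1 116 0 0.003 0; 1 1 116 0 0.003 0; 1 1 116 0 0.003 0"
}}

```text
clock: 9.02
eef_pos: [0.5716, -0.2884, 0.1683]
eef_rot: [-0.189, 0.658, 0.707, 0.177]
wrist_force: [-0.1, 0.0, -2.2]
opening: 0.158
grasp_force: 30.0
```

```bash
python3 ins.py .1175 .0645;  python3 ih.py; python3 - <<'E'
import cv2,numpy as np
w=cv2.imread('pics/h_wrist.png')[110:290,180:390];s=cv2.imread('pics/h_side.png')[150:290,230:380];t=cv2.imread('pics/h_top.png')[120:260,240:400]
cv2.imwrite('pics/hv2.png',np.hstack([cv2.resize(w,(467,400),interpolation=2),cv2.resize(s,(330,400),interpolation=2)]))
E
```

```text
tcp in slot axes (x,-y,-z) mm [   2.7    1.2 -146.6] rot [-0.003 -0.    -0.001]
0.1175 [ 3.5300e-01 -1.2730e+00  2.9073e+01  3.0000e-03  0.0000e+00  1.0000e-03]
0.0645 [ 3.6100e-01 -1.4100e+00  8.2073e+01  3.0000e-03  0.0000e+00  1.0000e-03]
9.025 [ 0.57161536 -0.28841989  0.16826531] 0.1582921983433338 29.999234676361084
```

View pics/hv2.png

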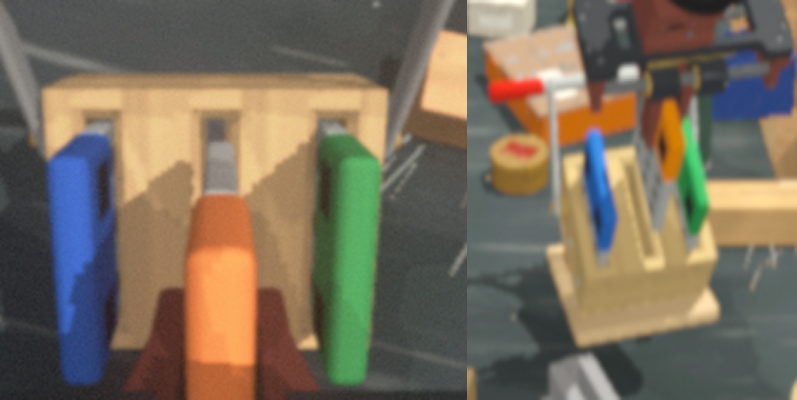

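Plate edge (centre about 221,150 in the crop) lines up with the slot (centre about 220,130), so I'll insert in steps.

>>> {"name": "send_rows", "arguments": {
  "series": "0.5 -0.5 10 0 0 0; 0.5 -0.5 20 0 0 0; 0.5 -0.5 28 0 0 0; 0.5 -0.5 34 0 0 0; 0.5 -0.5 40 0 0 0; 0.5 -0.5 45 0 0 0; 0.5 -0.5 45 0 0 0"
}}

```text
clock: 10.05
eef_pos: [0.5691, -0.264, 0.1281]
eef_rot: [-0.19, 0.658, 0.707, 0.177]
wrist_force: [-1.0, 1.1, -2.9]
opening: 0.161
grasp_force: 30.0
```

```bash
python3 ins.py .0645; python3 -c "
from workcell import bot
s=bot.sense();print(s['wrist_force'],s['moment'])"
```

```text
tcp in slot axes (x,-y,-z) mm [  3.9   0.4 -99.5] rot [-0.001  0.002 -0.001]
0.0645 [-9.3300e-01 -4.2800e-01  3.5015e+01  1.0000e-03 -2.0000e-03  1.0000e-03]
[-0.97802865  1.11572911 -2.85185029] [-0.7720381   0.15617584  0.04082239]
```

>>> {"name": "send_rows", "arguments": {
  "series": "0 0 7 0 0 0; 0 0 14 0 0 0; 0 0 20 0 0 0; 0 0 25 0 0 0; 0 0 29 0 0 0; 0 0 31 0 0 0; 0 0 31 0 0 0"
}}

```text
clock: 10.92
eef_pos: [0.568, -0.2487, 0.1014]
eef_rot: [-0.19, 0.658, 0.707, 0.177]
wrist_force: [-1.2, -0.0, -3.8]
opening: 0.159
grasp_force: 30.0
```

```bash
python3 ins.py .0645; python3 -c "
from workcell import bot
s=bot.sense();print(s['wrist_force'],s['moment'])"
```

```text
tcp in slot axes (x,-y,-z) mm [  3.8   0.5 -68.7] rot [-0.001  0.002 -0.001]
0.0645 [-8.000e-01 -4.750e-01  4.233e+00  1.000e-03 -2.000e-03  1.000e-03]
[-1.16328001 -0.04967795 -3.79398694] [-0.88024222  0.35087892  0.1388279 ]
```

Continue 1 mm per row until the floor is felt.

>>> {"name": "send_rows", "arguments": {
  "series": "0 0 1 0 0 0; 0 0 2 0 0 0; 0 0 3 0 0 0; 0 0 4 0 0 0; 0 0 4 0 0 0"
}}

```text
clock: 11.55
eef_pos: [0.5679, -0.2469, 0.098]
eef_rot: [-0.19, 0.658, 0.707, 0.177]
wrist_force: [-2.5, -0.8, -2.5]
opening: 0.159
grasp_force: 30.0
```

>>> {"name": "send_rows", "arguments": {
  "series": "0 0 1 0 0 0; 0 0 2 0 0 0; 0 0 3 0 0 0; 0 0 4 0 0 0; 0 0 4 0 0 0"
}}

```text
clock: 12.18
eef_pos: [0.5678, -0.2464, 0.097]
eef_rot: [-0.189, 0.658, 0.707, 0.178]
wrist_force: [-5.2, -4.0, 11.5]
opening: 0.161
grasp_force: 30.0
```

>>> {"name": "send_rows", "arguments": {
  "series": "0 0 -3 0 0 0; 0 0 -3 0 0 0; 0 0 -3 0 0 0; 0 0 -3 0 0 0; 0 0 -3 0 0 0",
  "jaw": 0.35
}}

```text
clock: 12.8
eef_pos: [0.568, -0.2461, 0.0972]
eef_rot: [-0.19, 0.658, 0.707, 0.177]
wrist_force: [-0.4, -0.0, 0.8]
opening: 0.348
grasp_force: 0.0
```

```bash
python3 ins.py
```

```text
tcp in slot axes (x,-y,-z) mm [  3.9   0.6 -63.8] rot [-0.001  0.002 -0.001]
```

Released. Retract along the slot axis, then view from above.

>>> {"name": "send_rows", "arguments": {
  "series": "0 0 -15 0 0 0; 0 0 -40 0 0 0; 0 0 -75 0 0 0; 0 0 -110 0 0 0; -20 0 -110 0 0 0; -20 0 -110 0 0 0"
}}

```text
clock: 13.55
eef_pos: [0.5721, -0.32, 0.1816]
eef_rot: [-0.19, 0.659, 0.706, 0.177]
wrist_force: [-0.3, -0.0, -0.5]
opening: 0.351
grasp_force: 0.0
```

```bash
python3 - <<'E'
from fit import *
from workcell import bot
s=bot.sense();print(s['clock']);T5=tcp(s);np.save('T5.npy',T5)
im={n:imaging.capture(n)[:,:,::-1].copy() for n in('wrist','side','top')}
for n in im: cv2.imwrite(f'pics/k_{n}.png',im[n])
c={'wrist':cam(P['wrist'],T5),'side':C['side'],'top':C['top']}
v=np.array([.5653,-.2177,.04,1.643]);S=slotR(v[3]);o=v[:3]
t=im['wrist']
for y in(.045,0,-.045):
    for h in ((BOX+[0,y,0])@S.T+o,): q=proj(c['wrist'],h);cv2.polylines(t,[cv2.convexHull(q.astype(np.int32))],True,(0,255,255),1)
# keeper: red grip triangulated
print(blobs(im['side'],'red',6));print(blobs(im['top'],'red',6))
X,_=tri([c['side'],c['top']],np.array([(250.2,181.1),(278.8,224.6)]));print('grip in slot frame',(S.T@(X-o)).round(4))
# hinge: assume in slot frame x=0,z=h ; grip at (94.5 sin a,94.5 cos a+h)
x0,y0=130,40
cv2.imwrite('pics/k1v.png',cv2.resize(t[y0:y0+240,x0:x0+320],(800,600),interpolation=2))
E
```

```text
13.55
[(np.int32(242), [304.9, 140.0], [293, 131, 22, 18]), (np.int32(179), [227.8, 65.1], [219, 59, 23, 15]), (np.int32(162), [250.3, 181.0], [239, 177, 25, 9]), (np.int32(157), [538.3, 38.5], [529, 33, 20, 12]), (np.int32(94), [260.1, 99.5], [249, 96, 25, 7]), (np.int32(39), [253.9, 202.0], [248, 200, 13, 5])]
[(np.int32(2271), [21.4, 101.0], [0, 65, 50, 69]), (np.int32(398), [392.9, 152.4], [385, 135, 20, 37]), (np.int32(227), [278.9, 224.8], [275, 211, 9, 29]), (np.int32(189), [196.0, 215.3], [187, 206, 20, 20]), (np.int32(83), [355.8, 148.3], [344, 143, 24, 11]), (np.int32(79), [356.2, 171.5], [345, 168, 21, 7])]
grip in slot frame [0.0983 0.1108 0.0906]
```

View pics/k1v.png

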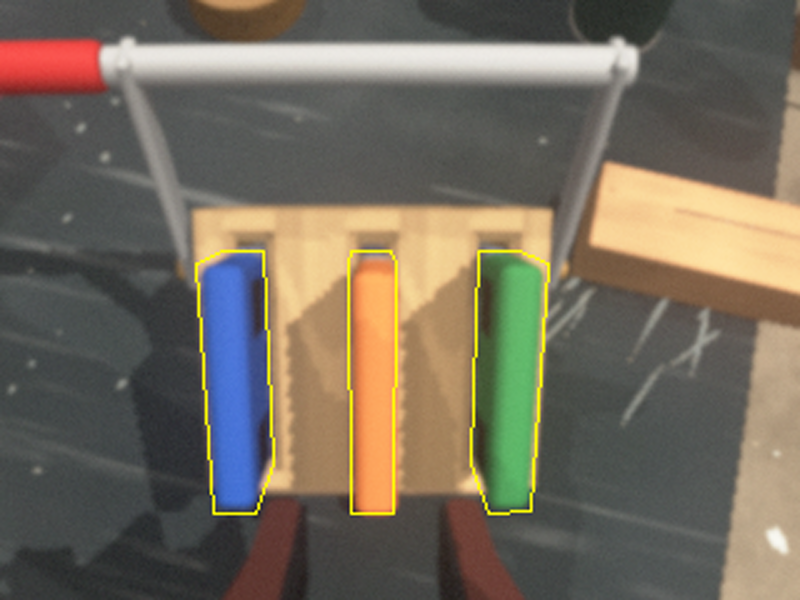

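Orange sits level with blue and green in the middle slot (crop 373,385), matching the home model. Next I'll refine the keeper geometry.

```bash
python3 - <<'E'
from fit import *
from workcell import bot
v=np.array([.5653,-.2177,.04,1.643]);S=slotR(v[3]);o=v[:3]
c3=cam(P['wrist'],np.load('T3.npy'));c5=cam(P['wrist'],np.load('T5.npy'))
u3=lambda a:np.array(a)*3/8+[130,60];u5=lambda a:np.array(a)*.4+[130,40]
for a,b in(((190,200),(183,270)),((607,200),(565,270))):
    X,e=tri([c3,c5],[u3(a),u5(b)]);print('armbase',(S.T@(X-o)).round(4),np.round(e,1))
# grip: side,top,w1 (red centre in the 800-wide w1 view 302,192)
X,e=tri([C['side'],C['top'],C['w1']],[np.array((250.3,181)),np.array((278.9,224.7)),np.array((301,192))*.7]);print('grip',(S.T@(X-o)).round(4),np.round(e,1))
# bar joints in T5: predicted for hinge (30,25.5), angle a
for hx,hz,a in((.030,.0255,.8),(.026,.0255,.85),(0.03,.0255,.85)):
    p=[(hx,.077,hz),(hx,-.077,hz)]+[(hx+.0945*np.sin(a),y,hz+.0945*np.cos(a)) for y in(.077,-.077)]
    print(hx,a,((proj(c5,np.array(p)@S.T+o)-[130,40])/.4).round(0).tolist())
T0=np.load('T5.npy')
for q in((.135,.118,.174),(.135,.118,.072),(.110,.118,.078),(.075,.118,.095),(.0475,.118,.105)): print(q,delta(T0,pose(o+S@q,S[:,0],-S[:,2])))
E
```

```text
armbase [0.0305 0.0756 0.0325] [0.5 0.5]
armbase [ 0.0259 -0.0871 -0.006 ] [0.3 0.3]
grip [0.0979 0.1097 0.0904] [1.  0.1 2.5]
0.03 0.8 [[183.0, 269.0], [561.0, 268.0], [115.0, 65.0], [628.0, 64.0]]
0.026 0.85 [[183.0, 279.0], [560.0, 278.0], [119.0, 69.0], [624.0, 68.0]]
0.03 0.85 [[183.0, 269.0], [561.0, 268.0], [118.0, 55.0], [625.0, 54.0]]
(0.135, 0.118, 0.174) [ 1.52785e+02 -1.17705e+02  7.00000e-03  1.00000e-03 -1.00000e-03
 -2.00000e-03]
(0.135, 0.118, 0.072) [ 1.52643e+02 -1.17790e+02  1.02007e+02  1.00000e-03 -1.00000e-03
 -2.00000e-03]
(0.11, 0.118, 0.078) [ 1.27651e+02 -1.17736e+02  9.59720e+01  1.00000e-03 -1.00000e-03
 -2.00000e-03]
(0.075, 0.118, 0.095) [ 9.26750e+01 -1.17655e+02  7.89230e+01  1.00000e-03 -1.00000e-03
 -2.00000e-03]
(0.0475, 0.118, 0.105) [ 6.51890e+01 -1.17593e+02  6.88840e+01  1.00000e-03 -1.00000e-03
 -2.00000e-03]
```

>>> {"name": "send_rows", "arguments": {
  "series": "40 -30 -20 0 0 0; 80 -65 -20 0 0 0; 120 -95 -10 0 0 0; 153 -118 0 0 0 0; 153 -118 0 0 0 0; 153 -118 40 0 0 0; 153 -118 80 0 0 0; 153 -118 102 0 0 0; 153 -118 102 0 0 0; 153 -118 102 0 0 0",
  "jaw": 0
}}

```text
clock: 14.95
eef_pos: [0.4429, -0.1451, 0.1712]
eef_rot: [-0.189, 0.658, 0.707, 0.177]
wrist_force: [-0.1, 0.1, 0.1]
opening: 0.007
grasp_force: 0.0
```

```bash
python3 ins.py
```

```text
tcp in slot axes (x,-y,-z) mm [ 136.  -116.9  -73. ] rot [-0.002  0.001 -0.001]
```

>>> {"name": "send_rows", "arguments": {
  "series": "-10 0 0 0 0 0; -20 0 -1 0 0 0; -30 0 -6 0 0 0; -40 0 -13 0 0 0; -50 0 -20 0 0 0; -58 0 -25 0 0 0; -66 0 -29 0 0 0; -74 0 -32 0 0 0; -79 0 -33 0 0 0; -79 0 -33 0 0 0"
}}

```text
clock: 16.2
eef_pos: [0.4482, -0.2295, 0.1594]
eef_rot: [-0.189, 0.658, 0.707, 0.177]
wrist_force: [0.1, 0.2, 0.8]
opening: 0.002
grasp_force: 0.0
```

```bash
python3 ins.py; cat > ka.py <<'E'
from fit import *
v=np.array([.5653,-.2177,.04,1.643]);S=slotR(v[3]);o=v[:3]
for n in('side','top'):
    im=imaging.capture(n)[:,:,::-1];cv2.imwrite(f'pics/e_{n}.png',im)
    print(n,[b for b in blobs(im,'red',9) if (n=='side' and 230<b[1][0]<300 and 140<b[1][1]<215) or (n=='top' and 260<b[1][0]<330 and 200<b[1][1]<250)])
    for a in(0,.1,.2,.4): print(a,proj(C[n],S@[.03+.0945*np.sin(a),.110,.0255+.0945*np.cos(a)]+o).round(1))
E
python3 ka.py
```

```text
tcp in slot axes (x,-y,-z) mm [  56.8 -117.6 -105.1] rot [-0.001  0.001  0.   ]
side [(np.int32(230), [257.3, 196.9], [246, 190, 26, 15])]
0 [[258.2 198.9]]
0.1 [[257.3 195.3]]
0.2 [[256.4 192. ]]
0.4 [[254.6 186.6]]
top [(np.int32(95), [307.4, 219.5], [297, 209, 19, 19]), (np.int32(47), [306.3, 231.3], [298, 229, 15, 8])]
0 [[316.6 222.4]]
0.1 [[312.5 222.6]]
0.2 [[308.1 222.9]]
0.4 [[298.7 223.4]]
```

>>> {"name": "send_rows", "arguments": {
  "series": "-3 0 0 0 0 0; -6 0 -1 0 0 0; -8 0 -1 0 0 0; -9 0 -1 0 0 0; -10 0 -1 0 0 0; -10 0 -1 0 0 0"
}}

```text
clock: 17.05
eef_pos: [0.4489, -0.2359, 0.1566]
eef_rot: [-0.191, 0.657, 0.707, 0.179]
wrist_force: [-1.8, 6.3, 9.1]
opening: 0.007
grasp_force: 5.1
```

```bash
python3 ins.py; python3 ka.py|grep -v '^0'
```

```text
tcp in slot axes (x,-y,-z) mm [  49.8 -117.4 -105.9] rot [-0.001  0.006 -0.002]
side [(np.int32(203), [258.2, 198.5], [246, 191, 26, 14])]
top [(np.int32(97), [311.4, 218.4], [300, 209, 18, 19]), (np.int32(52), [310.5, 231.7], [301, 229, 16, 8])]
```

>>> {"name": "send_rows", "arguments": {
  "series": "-2 0 0 0 0 0; -2 0 0 0 0 0; -2 0 0 0 0 0"
}}

```text
clock: 17.52
eef_pos: [0.4489, -0.2361, 0.1565]
eef_rot: [-0.193, 0.656, 0.707, 0.18]
wrist_force: [-2.9, 9.7, 15.2]
opening: 0.004
grasp_force: 8.3
```

>>> {"name": "send_rows", "arguments": {
  "series": "8 0 0 0 0 0; 20 0 0 0 0 0; 40 0 0 0 0 0; 60 0 -30 0 0 0; 60 0 -80 0 0 0; 60 0 -110 0 0 0; 60 0 -110 0 0 0; 60 0 -110 0 0 0"
}}

```text
clock: 18.52
eef_pos: [0.4489, -0.2415, 0.2791]
eef_rot: [-0.19, 0.657, 0.707, 0.177]
wrist_force: [-1.0, 0.5, 0.4]
opening: 0.002
grasp_force: 0.0
```

```bash
python3 ka.py; python3 - <<'E'
from h import *
from workcell import bot,imaging
s=bot.sense();print(s['clock'],s['wrist_force'],s['qd'].round(3) if hasattr(s['qd'],'round') else s['qd'])
w=imaging.capture('wrist')[:,:,::-1];sd=cv2.imread('pics/e_side.png')[150:290,230:380]
cv2.imwrite('pics/end.png',np.hstack([cv2.resize(w,(467,350)),cv2.resize(sd,(330,350),interpolation=2)]))
E
```

```text
side [(np.int32(199), [258.6, 198.6], [246, 194, 26, 11])]
0 [[258.2 198.9]]
0.1 [[257.3 195.3]]
0.2 [[256.4 192. ]]
0.4 [[254.6 186.6]]
top [(np.int32(172), [316.2, 217.6], [307, 209, 20, 17]), (np.int32(107), [317.6, 230.8], [308, 227, 19, 10])]
0 [[316.6 222.4]]
0.1 [[312.5 222.6]]
0.2 [[308.1 222.9]]
0.4 [[298.7 223.4]]
18.625 [ 1.22105983  0.02133892 -0.13126087] [ 0.003  0.005  0.003 -0.005  0.002  0.002 -0.001]
```

View pics/end.png

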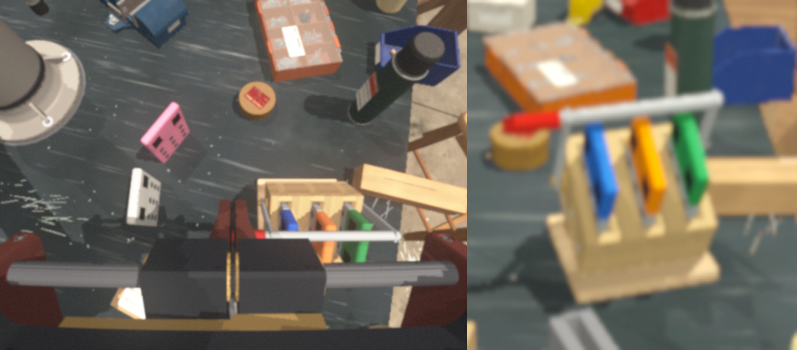

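The keeper bar lies across all three plate tops, with the red grip at side pixel (258.6,198.6); the model for shut gives (258.2,198.9). The tool is clear, so I'll hand in.

```bash
python3 -c "
from workcell import bot
print(bot.finish_job())"
```

```text
the job is handed in; nothing more can be done
None
```

I slid the orange plate fully down into the free middle slot, swung the keeper bar shut to its stop, and handed the job in at about 18.6 s; no verdict came back.

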